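Press the sprung lid home in a catering pot and clamp it for transport

ROBOT

A 6-joint arm with a two-finger parallel gripper is mounted at the origin on the work surface. World frame = base frame: x ahead of the robot, y to its left, z up, the work surface at z = 0. Lengths are in m, angles in rad, forces in N, time in s.
With the tool pointing down it reaches from about 0.25 to 0.725 m from the base axis. Payload 4 kg.
Tool frame: the origin (TCP) lies at the very end of the fingers, on their centre line; the grasp point (between the pads) lies 19 mm behind it; z points along the fingers, y is the line along which they close (so a half turn about z gives the same grasp; the last joint's range is limited). The gripper opens to 85 mm and grips with 20 to 120 N. Pads are 22 mm wide; open, the fingers measure 114 mm over their backs; the gripper's body (76 mm by 85 mm) begins 54 mm behind the grasp point. The pads swing forward as they close: fully open they stand 13 mm farther back than shut.
Start: joints at [1.173, 0.241, 0.005, 1.335, 0, 1.571], TCP at [0.194, 0.461, 0.231] pointing down, gripper open.
Joint ranges: [-2.72, 2.72], [-1.05, 1.87], [-1.09, 1.28], [-1.99, 2.15], [-1.42, 1.44], [-3.14, 3.14]. Speed limits (rad/s): [2.79, 2.79, 3.14, 3.14, 3.14, 3.14].

INTERFACE

Orientations are given as a unit quaternion [x, y, z, w].
In Python, from workcell import bot, vision, workorder gives the robot as it stands.
- The arm moves only by the shell command python3 -m creep 'ROWS' [OPENING]. ROWS is JSON, a list of rows, each a list of 2 entries, a list of its own where there are three numbers: the shift along the tool's x, y, z in mm, then the turn, a rotation vector about the tool's x, y, z in rad. In form: [[[dx, dy, dz], [wx, wy, wz]], ...]. A call has 1 to 12 rows; each row shifts and turns the commanded pose from where the row before left it, along the tool's axes as they then stand; what a row does not reach is not made up. A row lasts 1/8 s, in which the tool goes at most 62.5 mm and 10.7 degrees, less where a joint would pass 70% of its speed; a pose out of reach is approached as far as the arm can. A call is refused whole if a number of a shift passes 62.5 or a number of a turn 0.188, either way. A call with a gripper value outside its range is refused whole. OPENING is the finger opening in mm, from 0 to 85.4, set as the call begins (- or left out, the last holds). The fingers move at their own pace and stop on an object; the grip force is fixed at half the most. Time passes only in rows, so rows that do not move let the fingers close. It gives the time, the measured TCP pose, the force, the opening and the grip force at its end, in the units of the state.
- bot.get_obs(): the state, without advancing time (a new reading comes with each control period).
- vision.camera(name): name is "scene" or "top" or "wrist"; returns a dict with "image" (400x640x3 uint8, blue, green, red), "z_map" (400x640 float32, m along the optical axis (not along the pixel's ray), 0 where there is no reading), "K" (3x3 intrinsics, pixels), "k1" (the pictures are not rectified: a ray, as slopes to the right and down, at radius r is drawn at 1 + k1 r^2 times it, then the intrinsics apply), "rvec" (rotation vector, rad) and "tvec" (3), from world to camera coordinates, as OpenCV has them; the wrist camera has in their place "tool_from_camera" (4x4, takes a point from camera to tool coordinates, whose origin is the TCP and whose axes are the flange's). Camera axes: x right, y down, z forward; pixel columns grow to the right and rows downward; lengths in m; the calibration is good to about 2 mm. A picture is of the moment at which its call begins: read the wrist's pose just before it.
- workorder.job_done(): hands the job in; it is judged then, once.
Trained networks look in a picture, given as the dict that the camera call returned (one of the last four; its "shot" number tells which), for a name from the list of things; names that differ only in an ending like _2 or _b are one class to them, and where a whole thing is asked for, a point or a joint stands for the part that bears it (a point fixed in the world has none). Each returns a list of dicts, best first, with "score" (0 to 1); they miss things now and then, are a little off and sometimes report something else, mostly with a low value. They report only what shows in the picture. A call takes as long as a camera call. They do not tell look-alikes from the thing itself.
- vision.spot_in(picture, query): "position" ([column, row] in pixels, amid what is visible of it).
- vision.place_of(picture, query): "position" ([column, row] in pixels: a listed point, or the origin of a listed thing).
The state is a dict: "clock": time; "joint_pos": joint angles; "joint_vel": joint speeds; "tau": joint torques, N m; "eef_pos": TCP position; "tool_rot": TCP orientation; "ft_force": force on the tool from outside, world axes, zero at the start; "ft_torque": the same for the moment, N m; "grip_width": finger opening in m; "grasp_force": force on a finger pad.
Only numpy, scipy, OpenCV 4.12 (cv2) and the standard library are available. Lean on these libraries where they do the work, as an engineer would, in place of code of your own. Each camera call takes 0.05 s, during which the arm holds its last target. There are 200 camera calls.

TASK

Close the pot for transport: with the tamper, press its raised sprung inner lid squarely down until it bottoms out level inside the pot. Then stand the tamper upright on the middle of its wooden rest and let go of it, and only after that swing the pot's clamp fully shut across the lid. Touch the lid with nothing but the tamper, and leave the other things on the table where they stand.

Things in the scene. Friction and masses are not known exactly. Their poses are not given: they have to be found in the camera images.
- pot: The open aluminium pot, fixed to the table: outside diameter 144, inside diameter 132, rim 90 above the table, standing within the robot's reach (a second such pot, far off to the left, is already closed and clamped: not this one). Origin: centre of its underside; z up; its clamp bracket stands on its +y side, its loop handle on +x.
- plate: The pot's inner lid: a round steel plate, diameter 120, 10 thick, with a rubber edge. Origin: centre of its top face; z is the normal of that face. It starts raised (its centre 6 to 12 above the rim) and rocked up to about 7 degrees either way; it rocks freely enough to follow a flat tamper pressed on its middle. Its underside is not supported off-centre, so a push near its edge rocks it.
- travel (a joint): How far the lid has been pressed down, in m: 0 fully up (plate's centre 102 above the table), 0.020 bottomed out (82 above the table, 8 below the rim; the stop is solid). Sprung upward, and its rubber edge grips: it takes about 12 N at the top and 18 N at the bottom, the weight of the tamper included, to move it, and it stays where it is left.
- clamp (a joint): Angle of the clamp in rad: 0 fully shut (its stop; the bar crosses over the middle of the pot), growing as it swings open, level, towards the pot's -x side (clockwise seen from above), up to 2.0. Its vertical hinge axis is at x = 0, y = +90 mm in the pot's frame. It starts open by 0.95 to 1.9 rad and stays where it is left (about 0.5 N at the post moves it).
- clamp_post (a point): Top centre of the clamp's upright black finger post: diameter 18, its top 156 above the table, rising 50 above the clamp's flat steel bar (16 wide; bar from 96 to 106 above the table). 155 from the hinge axis. It can be pinched from above and led along its arc; it turns in the grip.
- tamper: The tamper, about 0.36 to 0.6 kg, standing on the table on the robot's side of the rest, close beside the bottle: flat round steel foot, diameter 90, 16 thick, with an upright dark wooden handle of square section 30 x 30 from 16 to 102 above its underside, faces square to its x and y axes. Origin: centre of its underside, z up along the handle.
- rest: The tamper's rest: a plain square wooden board, 125 x 125, 12 thick, fixed on the table. Origin: centre of its underside; its top is 12 above the table.
- bottle: Bystander: amber sauce bottle, diameter 62, 180 high, standing close beside the tamper. Origin: centre of its underside, z up.
- can_a: Bystander: squat steel fuel can, diameter 84, 64 high, standing on the robot's side of the pot, beneath the swing of the clamp. Origin: centre of its underside.
- can_b: Bystander: the same kind of fuel can, close on the -y side of the pot. Origin: centre of its underside.
- mill: Bystander: tall turned wooden pepper mill, diameter 54, 200 high, standing close on the +y side of the rest. Origin: centre of its underside.
- jar: Bystander: glass jar with steel cap, diameter 68, 100 high, behind the rest. Origin: centre of its underside.
- spoon: Bystander: steel spoon 220 long, lying on the table between the robot and the rest of the things. Origin: about the middle of its length, at its underside; its x axis runs along it.
- tray: Bystander: small open foil tray 110 x 130 x 45, at the back. Origin: centre of its underside.
Not all that is in view belongs to the job. What is shaped like the tamper but orange is not meant.

How it is judged:
By the outcome, as a careful person would: the job done as asked, in the order asked, and still so for the second after the job is handed in, with the robot touching nothing.
It also fails if it takes over 61 s, if anything falls off the work surface, if the arm or the gripper's body presses on something with over 40 N, if the wrist force passes 120 N, or if a joint passes its speed limit or range.

## Working session

There is one attempt and no reset: what is moved stays moved. The work goes in short steps, Python scripts to look and compute and a shell command to move; the robot and the scene stay as the last step left them, time stands still between calls to the robot, and variables do not carry over. Pictures are saved under pics/ and viewed, at most 10 in all, crops included, and the job is handed in when it is done.

```bash
ls; mkdir -p pics; cat > h.py <<'E'
import numpy as np, cv2
from scipy.spatial.transform import Rotation as R
from workcell import bot, vision, workorder
def T_wc(p,obs=None):
    if 'rvec' in p:
        Rm=cv2.Rodrigues(np.array(p['rvec'],float))[0]; T=np.eye(4); T[:3,:3]=Rm.T; T[:3,3]=-Rm.T@np.array(p['tvec'],float).ravel(); return T
    T=np.eye(4);T[:3,:3]=R.from_quat(obs['tool_rot']).as_matrix();T[:3,3]=obs['eef_pos'];return T@np.array(p['tool_from_camera'])
def slopes(p,uv):
    K=np.array(p['K']);uv=np.atleast_2d(np.array(uv,float))
    return cv2.undistortPoints(uv.reshape(-1,1,2),K,np.array([p['k1'],0,0,0,0],float)).reshape(-1,2)
def on_z(p,uv,z,obs=None):
    T=T_wc(p,obs);s=slopes(p,uv);d=np.c_[s,np.ones(len(s))]@T[:3,:3].T;o=T[:3,3]
    return o+d*((z-o[2])/d[:,2])[:,None]
def ray(p,uv,obs=None):
    T=T_wc(p,obs);s=slopes(p,uv)[0];d=T[:3,:3]@np.r_[s,1];return T[:3,3],d/np.linalg.norm(d)
def meet(rs):
    A=sum(np.eye(3)-np.outer(d,d) for o,d in rs);b=sum((np.eye(3)-np.outer(d,d))@o for o,d in rs);return np.linalg.solve(A,b)
def cloud(p,obs=None):
    z=p['z_map'];h,w=z.shape;v,u=np.mgrid[:h,:w];s=slopes(p,np.c_[u.ravel(),v.ravel()]);T=T_wc(p,obs)
    c=np.c_[s,np.ones(len(s))]*z.ravel()[:,None];P=c@T[:3,:3].T+T[:3,3];P[z.ravel()==0]=np.nan;return P.reshape(h,w,3)
E
python3 - <<'E'
from h import *
o=bot.get_obs();print({k:np.round(v,3) for k,v in o.items()})
for n in ['scene','top']:
    p=vision.camera(n);cv2.imwrite(f'pics/{n}0.png',p['image']);print(n,p['K'],p['k1'],T_wc(p)[:3,3].round(3))
    for q in ['pot','plate','clamp_post','tamper','rest','bottle','can_a','mill','jar','spoon','tray']:
        r=vision.place_of(p,q);print(q,[(np.round(x['position']).tolist(),round(x['score'],2),on_z(p,x['position'],{'plate':.102,'clamp_post':.156}.get(q,0))[0,:2].round(3).tolist()) for x in r[:3]])
E
```

```text
pics
{'clock': np.float64(0.0), 'joint_pos': array([1.173, 0.241, 0.004, 1.335, 0.   , 1.571]), 'joint_vel': array([-0.002,  0.001,  0.001, -0.001,  0.001, -0.   ]), 'tau': array([ 1.0000e-03, -3.7232e+01,  2.5241e+01,  1.7000e-02, -0.0000e+00,
       -0.0000e+00]), 'eef_pos': array([0.193, 0.46 , 0.23 ]), 'tool_rot': array([ 0.198,  0.98 , -0.001, -0.   ]), 'ft_force': array([-0.054, -0.551,  0.858]), 'ft_torque': array([ 0.018,  0.009, -0.002]), 'grasp_force': np.float64(0.0), 'grip_width': np.float64(0.085)}
scene [[444.94284975   0.         311.25906516]
 [  0.         444.94284975 199.4265698 ]
 [  0.           0.           1.        ]] -0.054341221924401384 [ 1.115 -0.437  0.774]
pot [([229.0, 308.0], 0.67, [0.619, -0.244])]
plate [([222.0, 277.0], 0.58, [0.618, -0.241])]
clamp_post [([235.0, 191.0], 0.9, [0.489, -0.117])]
tamper [([309.0, 183.0], 0.95, [0.437, 0.127]), ([350.0, 164.0], 0.68, [0.453, 0.263])]
rest [([388.0, 195.0], 0.77, [0.609, 0.247]), ([180.0, 269.0], 0.38, [0.463, -0.269]), ([162.0, 350.0], 0.22, [0.611, -0.391])]
bottle [([385.0, 155.0], 0.83, [0.492, 0.36
[... 433 characters left out ...]
 1.        ]] -0.03984593517687629 [ 0.477 -0.009  0.963]
pot [([418.0, 187.0], 0.6, [0.613, -0.239])]
plate [([428.0, 174.0], 0.61, [0.629, -0.238])]
clamp_post [([380.0, 238.0], 0.64, [0.486, -0.119])]
tamper [([270.0, 255.0], 0.65, [0.449, 0.127]), ([218.0, 250.0], 0.63, [0.459, 0.256])]
rest [([226.0, 188.0], 0.88, [0.612, 0.239])]
bottle [([175.0, 233.0], 0.64, [0.502, 0.363])]
can_a [([432.0, 248.0], 0.77, [0.462, -0.267]), ([482.0, 185.0], 0.68, [0.618, -0.399])]
mill [([180.0, 176.0], 0.71, [0.643, 0.355])]
jar [([230.0, 144.0], 0.93, [0.724, 0.233])]
spoon [([336.0, 292.0], 0.81, [0.359, -0.032]), ([379.0, 238.0], 0.65, [0.488, -0.138])]
tray [([321.0, 122.0], 0.81, [0.781, 0.001])]
```

```bash
python3 - <<'E'
import cv2
a=cv2.imread('pics/scene0.png');b=cv2.imread('pics/top0.png')
cv2.imwrite('pics/top1.png',cv2.resize(b[80:330,130:530],(800,500)))
E
```

```text
(no output)
```

View pics/scene0.png

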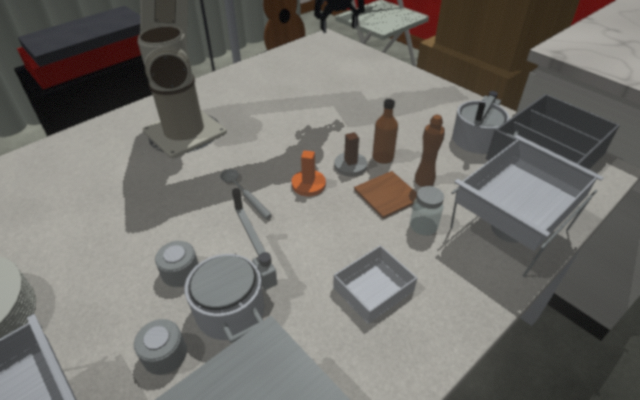

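View pics/top1.png

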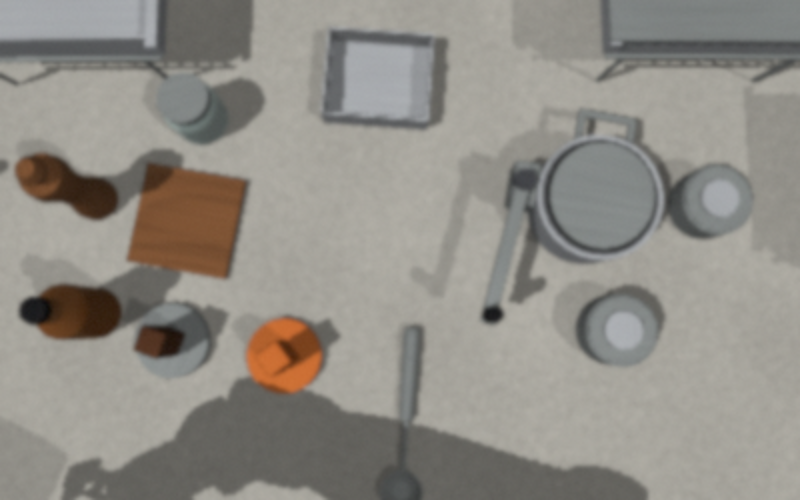

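The pictures show the tamper (dark handle) at about (0.455, 0.26), with the orange decoy at (0.443, 0.127). The pot is at about (0.615, -0.24) with its clamp open towards the robot, and the rest is at about (0.61, 0.243). Next I measure them from the depth maps of both fixed cameras.

```bash
cat >> h.py <<'E'
def circ(xy):
    # robust circle from boundary points
    h=cv2.convexHull(xy.astype(np.float32)*1000)[:,0];A=np.c_[2*h,np.ones(len(h))];s=np.linalg.lstsq(A,(h**2).sum(1),rcond=None)[0]
    return s[:2]/1000,np.sqrt(s[2]+s[:2]@s[:2])/1000
def sel(P,c,r,z0,z1):
    Q=P.reshape(-1,3);return Q[(np.hypot(*(Q[:,:2]-c).T)<r)&(Q[:,2]>z0)&(Q[:,2]<z1)]
def rect(xy):
    r=cv2.minAreaRect(xy.astype(np.float32)*1000);return np.round(r[0],1),np.round(r[1],1),round(r[2],1)
def shift(o,goal):
    return np.round(R.from_quat(o['tool_rot']).as_matrix().T@(np.array(goal)-o['eef_pos'])*1000,1)
E
python3 - <<'E'
from h import *
for n in ['top','scene']:
    p=vision.camera(n);P=cloud(p);print(n)
    q=sel(P,[.457,.26],.06,.085,.12);print(' handle top',len(q),rect(q[:,:2]),np.median(q[:,2]))
    q=sel(P,[.457,.26],.06,.006,.03);print(' foot',circ(q[:,:2]),np.median(q[:,2]))
    q=sel(P,[.61,.243],.11,.007,.02);print(' rest',rect(q[:,:2]),np.median(q[:,2]))
    q=sel(P,[.615,-.24],.055,.08,.13);print(' plate',circ(q[:,:2]),np.linalg.lstsq(np.c_[q[:,:2]-[.615,-.24],np.ones(len(q))],q[:,2],rcond=None)[0])
    q=sel(P,[.615,-.24],.085,.075,.13);print(' rim',circ(q[:,:2]))
    q=sel(P,[.487,-.118],.02,.13,.18);print(' post',len(q),circ(q[:,:2]) if len(q)>3 else 0,np.median(q[:,2]) if len(q) else 0)
    q=sel(P,[.5,.365],.045,.15,.2);print(' bottle',q.mean(0))
    q=sel(P,[.642,.355],.045,.15,.22);print(' mill',q.mean(0))
o=bot.get_obs();p=vision.camera('wrist');print(np.round(p['tool_from_camera'],3),p['K'][0])
print(shift(o,[.457,.26,.23]))
E
```

```text
top
 handle top 216 (array([460.8, 256.6]), array([30.6, 30.2]), 69.7) 0.1015378310091738
 foot (array([0.46106315, 0.25678641]), np.float64(0.0449606890449344)) 0.016272151061625162
 rest (array([607. , 242.6]), array([184.3, 177. ]), 32.4) 0.012347787659734655
 plate (array([ 0.61517956, -0.24006132]), np.float64(0.05451157490368019)) [0.08556521 0.036412   0.09986285]
 rim (array([ 0.62358923, -0.23792549]), np.float64(0.07493227062260972))
 post 67 (array([ 0.48924876, -0.11342803]), np.float64(0.008368268361201843)) 0.15580767857611444
 bottle [0.49382577 0.34923587 0.17597417]
 mill [0.6312235  0.35016118 0.17715546]
scene
 handle top 152 (array([459.8, 257.4]), array([32. , 35.5]), 75.9) 0.10007024371758338
 foot (array([0.4615856 , 0.25674685]), np.float64(0.0448666067014053)) 0.016098690113435676
 rest (array([605.3, 242.7]), array([188.2, 174. ]), 30.4) 0.012084047551562782
 plate (array([ 0.61519008, -0.24026223]), np.float64(0.05449585254799192)) [0.08251285 0.03006208 0.10009521]
 rim (array([ 0.62219007, -0.23790248]), np.float64(0.07511077642845745))
 post 115 (array([ 0.48961973, -0.11454987]), np.float64(0.008951080990857596)) 0.15024241684126616
 bottle [0.4962055  0.34728915 0.171346  ]
 mill [0.63993951 0.34905818 0.17389541]
[[-0.001 -0.949 -0.314  0.08 ]
 [ 1.    -0.001 -0.     0.   ]
 [-0.    -0.314  0.949 -0.142]
 [ 0.     0.     0.     1.   ]] [327.45798527   0.         317.56505163]
[-320.6  -83.3    1.3]
```

```bash
python3 -m creep '[[[-54,-14,0],[0,0,0]],[[-54,-14,0],[0,0,0]],[[-54,-14,0],[0,0,0]],[[-54,-14,0],[0,0,0]],[[-54,-14,0],[0,0,0]],[[-54,-14,0],[0,0,0]]]' 85; python3 -m creep '[[[0,0,0],[0,0,-0.18]],[[0,0,0],[0,0,-0.18]],[[0,0,0],[0,0,-0.18]],[[0,0,0],[0,0,-0.18]],[[0,0,0],[0,0,-0.18]],[[0,0,0],[0,0,-0.18]],[[0,0,0],[0,0,-0.18]],[[0,0,0],[0,0,-0.18]],[[0,0,0],[0,0,-0.18]],[[0,0,0],[0,0,0]]]'
python3 - <<'E'
from h import *
o=bot.get_obs();print(o['joint_pos'].round(2),R.from_quat(o['tool_rot']).as_matrix().round(3).tolist())
p=vision.camera('wrist');cv2.imwrite('pics/w1.png',p['image']);P=cloud(p,o)
q=sel(P,[.461,.257],.04,.085,.12);print(' handle top',len(q),rect(q[:,:2]),np.median(q[:,2]))
q=sel(P,[.457,.26],.06,.006,.03);print(' foot',circ(q[:,:2]),np.median(q[:,2]))
print(shift(o,[.461,.257,.05]),np.degrees(np.arctan2(*R.from_quat(o['tool_rot']).as_matrix()[[1,0],0])))
E
```

```text
clock: 2.1
eef_pos: [0.4612, 0.2568, 0.2315]
tool_rot: [0.198, 0.98, 0.0, 0.0]
ft_force: [1.1, 0.8, 0.0]
grip_width: 0.0852
grasp_force: 0.0
clock: 3.35
eef_pos: [0.4599, 0.258, 0.2313]
tool_rot: [-0.573, 0.82, 0.0, -0.0]
ft_force: [-0.3, 0.7, 0.9]
grip_width: 0.0849
grasp_force: 0.0
[ 0.51  0.29  0.08  1.35  0.   -0.71] [[-0.344, -0.939, -0.0], [-0.939, 0.344, 0.0], [0.0, 0.0, -1.0]]
 handle top 1222 (array([460.7, 256.6]), array([29.2, 30. ]), 69.8) 0.10145892298245426
 foot (array([0.46078198, 0.25696828]), np.float64(0.04456866949823039)) 0.015703899672326715
[  0.5  -1.4 181.3] -110.0966680888557
```

```bash
python3 -m creep '[[[0,-1,50],[0,0,0]],[[0,0,50],[0,0,0]],[[0,0,45],[0,0,0]],[[0,0,26],[0,0,0]],[[0,0,10],[0,0,0]],[[0,0,0],[0,0,0]]]'; python3 -m creep '[[[0,0,0],[0,0,0]],[[0,0,0],[0,0,0]],[[0,0,0],[0,0,0]],[[0,0,0],[0,0,0]],[[0,0,0],[0,0,0]],[[0,0,0],[0,0,0]]]' 20
```

```text
clock: 4.15
eef_pos: [0.4608, 0.2577, 0.0502]
tool_rot: [-0.573, 0.819, 0.0, -0.0]
ft_force: [0.3, 0.5, 0.3]
grip_width: 0.0851
grasp_force: 0.0
clock: 4.9
eef_pos: [0.4611, 0.258, 0.0512]
tool_rot: [-0.574, 0.819, 0.0, 0.001]
ft_force: [-2.0, 0.4, 5.7]
grip_width: 0.0293
grasp_force: 60.5
```

```bash
python3 -m creep '[[[0,0,-20],[0,0,0]],[[0,0,-50],[0,0,0]],[[0,0,-55],[0,0,0]],[[0,0,-45],[0,0,0]],[[0,0,0],[0,0,0]]]'
python3 - <<'E'
from h import *
from scipy.optimize import least_squares
def rc(q,r):
    f=lambda c:np.hypot(q[:,0]-c[0],q[:,1]-c[1])-r
    return least_squares(f,[.615,-.24],loss='soft_l1',f_scale=.002).x
for n in ['top','scene']:
    p=vision.camera(n);P=cloud(p);c=np.array([.615,-.24])
    for i in range(4):
        q=P.reshape(-1,3);d=np.hypot(*(q[:,:2]-c).T);q=q[(d>.062)&(d<.076)&(abs(q[:,2]-.09)<.004)];c=rc(q,.069)
    print(n,'rim',c.round(4),len(q))
    q=P.reshape(-1,3);d=np.hypot(*(q[:,:2]-c).T);q=q[(d<.064)&(q[:,2]>.085)&(q[:,2]<.13)]
    A=np.c_[q[:,:2]-c,np.ones(len(q))];s=np.linalg.lstsq(A,q[:,2],rcond=None)[0];k=abs(A@s-q[:,2])<.004;q=q[k];s=np.linalg.lstsq(A[k],q[:,2],rcond=None)[0]
    print(' plate',circ(q[:,:2]),s.round(4))
    q=P.reshape(-1,3);q=q[(abs(q[:,0]-.607)<.075)&(abs(q[:,1]-.243)<.075)&(abs(q[:,2]-.012)<.004)];print(' rest',rect(q[:,:2]))
    # hinge
    d=np.hypot(*(P.reshape(-1,3)[:,:2]-c-[.02,.09]).T);q=P.reshape(-1,3)[(d<.04)&(P.reshape(-1,3)[:,2]>.112)];print(' hinge',len(q),q.mean(0).round(4),q[:,2].max())
o=bot.get_obs();p=vision.camera('wrist');cv2.imwrite('pics/w2.png',p['image']);print(shift(o,[.617,-.24,.215]))
E
```

```text
clock: 5.52
eef_pos: [0.4628, 0.2587, 0.2237]
tool_rot: [-0.574, 0.819, -0.0, 0.004]
ft_force: [0.3, 0.2, -3.7]
grip_width: 0.0293
grasp_force: 60.7
top rim [ 0.6215 -0.2434] 554
 plate (array([ 0.62195036, -0.24386847]), np.float64(0.06175016497538835)) [0.0814 0.0375 0.1002]
 rest (array([608. , 243.4]), array([126.7, 125.2]), 79.4)
 hinge 7 [ 0.6375 -0.1567  0.1126] 0.11317905378362836
scene rim [ 0.6214 -0.2435] 737
 plate (array([ 0.62289361, -0.24432949]), np.float64(0.061418717674428164)) [0.0716 0.0322 0.1003]
 rest (array([606.8, 245.4]), array([127.9, 127.9]), 79.2)
 hinge 5 [ 0.6387 -0.1619  0.1127] 0.11396201131063477
[ 413.7 -317.3    4.3]
```

View pics/w2.png

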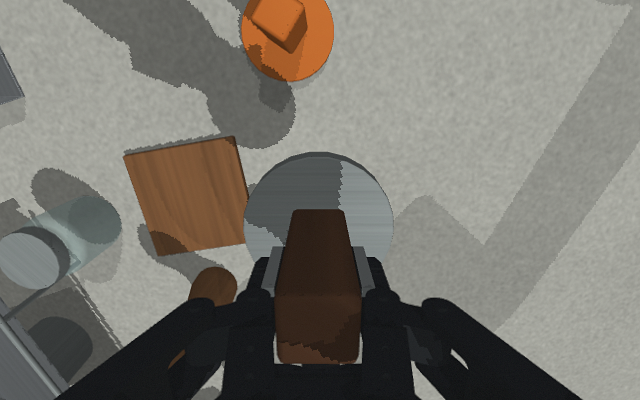

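```bash
python3 -m creep '[[[20,-15,0],[0,0,0]],[[42,-33,0],[0,0,0]],[[42,-33,0],[0,0,0]],[[42,-33,0],[0,0,0]],[[42,-33,0],[0,0,0]],[[42,-33,0],[0,0,0]],[[42,-33,0],[0,0,0]],[[42,-33,0],[0,0,0]],[[42,-33,0],[0,0,0]],[[40,-31,0],[0,0,0]],[[20,-14,0],[0,0,0]],[[0,0,0],[0,0,0]]]'
python3 - <<'E'
from h import *
from scipy.optimize import least_squares
for n in ['top','scene']:
    p=vision.camera(n);P=cloud(p)
    o=bot.get_obs();c0=o['eef_pos'][:2]
    z=o['eef_pos'][2]-.05+.016
    q=sel(P,c0,.06,z-.008,z+.008);print(n,'foot',circ(q[:,:2]),np.median(q[:,2]),np.linalg.lstsq(np.c_[q[:,:2]-c0,np.ones(len(q))],q[:,2],rcond=None)[0].round(4),len(q))
Rm=R.from_quat(o['tool_rot']).as_matrix();print(o['eef_pos'],shift(o,[.6215,-.2435,.170]),Rm.round(4).tolist(),o['joint_pos'].round(2))
E
```

```text
clock: 7.18
eef_pos: [0.6218, -0.2459, 0.2158]
tool_rot: [-0.572, 0.82, 0.003, -0.002]
ft_force: [0.3, 0.3, -4.2]
grip_width: 0.0296
grasp_force: 60.9
top foot (array([ 0.62106359, -0.24585799]), np.float64(0.04430462479051885)) 0.18076847154059306 [-0.0037 -0.0033  0.1808] 752
scene foot (array([ 0.6210427 , -0.24524391]), np.float64(0.04513464080743242)) 0.18113473152128445 [-0.0187  0.0101  0.1814] 1325
[ 0.62199985 -0.243487    0.21720371] [ 0.2  0.2 47.2] [[-0.342, -0.9397, -0.005], [-0.9397, 0.342, 0.0025], [-0.0006, 0.0056, -1.0]] [-0.37  0.6   0.52  1.49  0.   -1.6 ]
```

```bash
python3 -m creep '[[[0,0,25],[0,0,0]],[[0,0,22],[0,0,0]],[[0,0,8],[0,0,0]],[[0,0,4],[0,0,0]],[[0,0,4],[0,0,0]],[[0,0,4],[0,0,0]],[[0,0,4],[0,0,0]],[[0,0,0],[0,0,0]]]'; python3 -m creep '[[[0,0,3],[0,0,0]],[[0,0,3],[0,0,0]],[[0,0,3],[0,0,0]],[[0,0,0],[0,0,0]]]'
python3 - <<'E'
from h import *
o=bot.get_obs();p=vision.camera('top');P=cloud(p);c=np.array([.6215,-.2435])
q=P.reshape(-1,3);d=np.hypot(*(q[:,:2]-c).T);q=q[(d>.048)&(d<.058)&(q[:,2]>.07)&(q[:,2]<.125)];print(len(q),np.linalg.lstsq(np.c_[q[:,:2]-c,np.ones(len(q))],q[:,2],rcond=None)[0].round(4))
print(o['eef_pos'].round(4),R.from_quat(o['tool_rot']).as_matrix()[:,2].round(4))
E
```

```text
clock: 8.28
eef_pos: [0.6239, -0.244, 0.1506]
tool_rot: [-0.574, 0.819, -0.001, 0.001]
ft_force: [-0.0, 1.0, 1.0]
grip_width: 0.0293
grasp_force: 61.4
clock: 8.78
eef_pos: [0.6239, -0.244, 0.1432]
tool_rot: [-0.574, 0.819, -0.001, 0.001]
ft_force: [-2.1, 3.0, 7.5]
grip_width: 0.0293
grasp_force: 62.5
456 [ 0.0015 -0.0033  0.0924]
[ 0.6239 -0.244   0.1432] [ 3.5e-03 -8.0e-04 -1.0e+00]
```

```bash
python3 -m creep '[[[0,0,3],[0,0,0]],[[0,0,3],[0,0,0]],[[0,0,3],[0,0,0]],[[0,0,2],[0,0,0]],[[0,0,0],[0,0,0]]]';python3 -m creep '[[[0,0,2],[0,0,0]],[[0,0,2],[0,0,0]],[[0,0,0],[0,0,0]]]'
cat > pl.py <<'E'
from h import *
def plate():
    o=bot.get_obs();p=vision.camera('top');P=cloud(p);c=np.array([.6215,-.2435])
    q=P.reshape(-1,3);d=np.hypot(*(q[:,:2]-c).T);q=q[(d>.048)&(d<.058)&(q[:,2]>.07)&(q[:,2]<.125)];print(len(q),np.linalg.lstsq(np.c_[q[:,:2]-c,np.ones(len(q))],q[:,2],rcond=None)[0].round(4))
    print(o['eef_pos'].round(4),o['ft_force'].round(1),R.from_quat(o['tool_rot']).as_matrix()[:,2].round(4))
plate()
E
python3 pl.py
```

```text
clock: 9.45
eef_pos: [0.6239, -0.244, 0.1332]
tool_rot: [-0.574, 0.819, -0.002, 0.001]
ft_force: [-3.7, 3.1, 11.3]
grip_width: 0.0292
grasp_force: 62.9
clock: 9.82
eef_pos: [0.624, -0.244, 0.1328]
tool_rot: [-0.574, 0.819, -0.003, 0.002]
ft_force: [-7.6, 4.4, 25.2]
grip_width: 0.0294
grasp_force: 64.4
438 [0.0025 0.0007 0.082 ]
[ 0.624  -0.244   0.1328] [-7.6  4.4 25.2] [ 0.0063 -0.002  -1.    ]
```

```bash
python3 -m creep '[[[0,0,2],[0,0,0]],[[0,0,0],[0,0,0]],[[0,0,-6],[0,0,0]],[[0,0,-15],[0,0,0]],[[0,0,-45],[0,0,0]],[[0,0,-45],[0,0,0]],[[0,0,0],[0,0,0]]]'; python3 -m creep '[[[-20,8,0],[0,0,0]],[[-45,18,0],[0,0,0]],[[-48,19,0],[0,0,0]],[[-48,19,0],[0,0,0]],[[-48,19,0],[0,0,0]],[[-48,19,0],[0,0,0]],[[-48,19,0],[0,0,0]],[[-48,19,0],[0,0,0]],[[-45,19,0],[0,0,0]],[[-35,15,0],[0,0,0]],[[-20,9,0],[0,0,0]],[[0,0,0],[0,0,0]]]'
python3 pl.py; python3 - <<'E'
from h import *
for n in ['top','scene']:
    p=vision.camera(n);P=cloud(p)
    o=bot.get_obs();c0=o['eef_pos'][:2]
    z=o['eef_pos'][2]-.051+.016
    q=sel(P,c0,.06,z-.01,z+.01);print(n,'foot',circ(q[:,:2]),np.median(q[:,2]),len(q))
    if n=='top':
        q=sel(P,[.632,.35],.04,.1,.19);print('mill',q.mean(0))
print(o['eef_pos'],shift(o,[.6075,.2445,.068]))
E
```

```text
clock: 10.75
eef_pos: [0.6255, -0.2452, 0.2388]
tool_rot: [-0.574, 0.819, -0.004, 0.002]
ft_force: [1.2, 0.5, -2.5]
grip_width: 0.0293
grasp_force: 61.2
clock: 12.25
eef_pos: [0.6047, 0.2458, 0.2323]
tool_rot: [-0.575, 0.818, 0.0, -0.002]
ft_force: [0.9, 0.1, -3.5]
grip_width: 0.0296
grasp_force: 61.0
622 [ 0.0036 -0.001   0.0822]
[0.6047 0.2458 0.2323] [ 0.9  0.1 -3.5] [-0.003  -0.0015 -1.    ]
top foot (array([0.6052592 , 0.24143795]), np.float64(0.04413547158021749)) 0.19795412467424156 959
mill [nan nan nan]
scene foot (array([0.60561245, 0.24214866]), np.float64(0.04450482640076037)) 0.19834794132738537 676
[0.60579956 0.24298738 0.23365057] [ -2.3  -1.2 165.6]<stdin>:8: RuntimeWarning: Mean of empty slice.
  ret = um.true_divide(
```

```bash
python3 -m creep '[[[-3,-1,40],[0,0,0]],[[0,0,50],[0,0,0]],[[0,0,45],[0,0,0]],[[0,0,20],[0,0,0]],[[0,0,7],[0,0,0]],[[0,0,0],[0,0,0]],[[0,0,2],[0,0,0]],[[0,0,2],[0,0,0]],[[0,0,2],[0,0,0]],[[0,0,0],[0,0,0]]]'; python3 - <<'E'
from h import *
p=vision.camera('scene');P=cloud(p);o=bot.get_obs();c0=o['eef_pos'][:2]
q=sel(P,c0,.06,.02,.04);print('foot',circ(q[:,:2]),np.median(q[:,2]),len(q),o['eef_pos'],o['ft_force'])
E
```

```text
clock: 13.65
eef_pos: [0.6078, 0.2468, 0.0662]
tool_rot: [-0.574, 0.819, 0.0, -0.0]
ft_force: [0.6, -0.5, -3.5]
grip_width: 0.0295
grasp_force: 60.9
foot (array([0.60835772, 0.24600082]), np.float64(0.045392759433471964)) 0.030992689897668513 608 [0.60782211 0.24679211 0.06629074] [-0.25924345  0.54847477 -3.59784387]
```

```bash
python3 -m creep '[[[1,0,2],[0,0,0]],[[0,0,1],[0,0,0]],[[0,0,1],[0,0,0]],[[0,0,0],[0,0,0]]]'
```

```text
clock: 14.2
eef_pos: [0.6074, 0.2457, 0.0633]
tool_rot: [-0.574, 0.819, -0.0, 0.0]
ft_force: [-4.2, -2.9, 3.6]
grip_width: 0.0293
grasp_force: 61.8
```

```bash
python3 -m creep '[[[0,0,0],[0,0,0]],[[0,0,0],[0,0,0]],[[0,0,0],[0,0,0]],[[0,0,0],[0,0,0]]]' 60; python3 -m creep '[[[0,0,-15],[0,0,0]],[[0,0,-30],[0,0,0]],[[0,0,-50],[0,0,0]],[[0,0,-50],[0,0,0]],[[0,0,-25],[0,0,0]],[[0,0,0],[0,0,0]]]'; python3 - <<'E'
from h import *
o=bot.get_obs();p=vision.camera('wrist');P=cloud(p,o);cv2.imwrite('pics/w3.png',p['image'])
q=sel(P,[.607,.245],.06,.02,.04);print('foot',circ(q[:,:2]),np.median(q[:,2]),np.linalg.lstsq(np.c_[q[:,:2]-[.607,.245],np.ones(len(q))],q[:,2],rcond=None)[0].round(4))
q=sel(P,[.607,.245],.04,.09,.13);print('handle',rect(q[:,:2]),np.median(q[:,2]))
q=P.reshape(-1,3);q=q[(abs(q[:,0]-.607)<.08)&(abs(q[:,1]-.243)<.08)&(abs(q[:,2]-.012)<.004)];print(' rest',rect(q[:,:2]))
p=vision.camera('top');P=cloud(p);q=sel(P,[.489,-.114],.02,.14,.18);print(' post',len(q),circ(q[:,:2]),np.median(q[:,2]))
q=P.reshape(-1,3);q=q[(abs(q[:,2]-.106)<.005)&(q[:,0]>.49)&(q[:,0]<.66)&(q[:,1]>-.165)&(q[:,1]<-.08)];print('bar',rect(q[:,:2]),len(q))
p=vision.camera('scene');P=cloud(p);q=sel(P,[.489,-.114],.02,.14,.18);print(' post',circ(q[:,:2]))
for n,z in (('scene',.156),):
    print([(on_z(p,x['position'],z)[0].round(4),x['score']) for x in vision.place_of(p,'clamp_post')])
E
```

```text
clock: 14.7
eef_pos: [0.6077, 0.2459, 0.0622]
tool_rot: [-0.574, 0.819, -0.0, 0.0]
ft_force: [-0.2, -0.7, -0.6]
grip_width: 0.0603
grasp_force: 0.0
clock: 15.45
eef_pos: [0.6091, 0.2464, 0.2365]
tool_rot: [-0.574, 0.819, -0.001, 0.004]
ft_force: [0.7, -0.2, -1.1]
grip_width: 0.0599
grasp_force: 0.0
foot (array([0.60780616, 0.24446132]), np.float64(0.044591436344230934)) 0.027687387974593136 [0.0006 0.0004 0.0278]
handle (array([607.7, 244.1]), array([29.3, 29.3]), 70.1) 0.11337947763194522
 rest (array([607.6, 244.1]), array([125.4, 125.5]), 79.5)
 post 65 (array([ 0.48928473, -0.11339364]), np.float64(0.008432818893417958)) 0.15579717969052254
bar (array([ 571.2, -137.7]), array([ 21.8, 162.2]), 75.7) 518
 post (array([ 0.48965382, -0.11423533]), np.float64(0.008769785174099487))
[(array([ 0.4876, -0.1131,  0.156 ]), 0.97)]
```

View pics/w3.png

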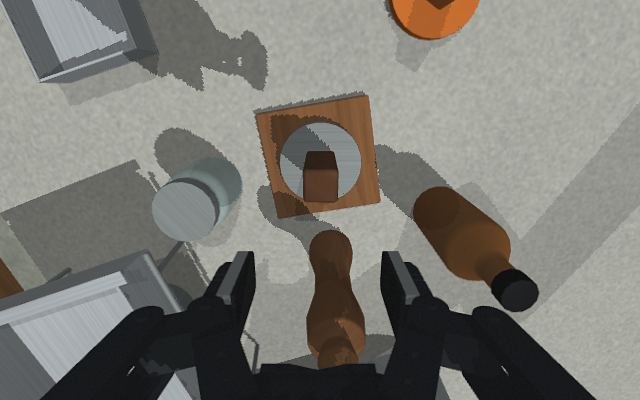

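```bash
python3 -m creep '[[[20,0,0],[0,0,0]],[[45,-1,0],[0,0,0]],[[50,-2,0],[0,0,0]],[[50,-2,0],[0,0,0]],[[50,-2,0],[0,0,0]],[[50,-2,0],[0,0,0]],[[50,-2,10],[0,0,0]],[[45,-1,18],[0,0,0]],[[20,0,18],[0,0,0]],[[0,0,0],[0,0,0]]]' 60; python3 - <<'E'
from h import *
o=bot.get_obs();p=vision.camera('wrist');P=cloud(p,o);cv2.imwrite('pics/w4.png',p['image'])
q=sel(P,[.489,-.114],.02,.14,.18);print(' post',len(q),circ(q[:,:2]) if len(q)>5 else 0)
print(o['eef_pos'],shift(o,[.4894,-.1138,.120]))
x=vision.place_of(p,'clamp_post');print([(on_z(p,a['position'],.156,o)[0].round(4),a['score']) for a in x])
H=np.array([.639,-.155]);Rm=R.from_quat(o['tool_rot']).as_matrix();pr=None
for a in np.linspace(164.6,258.8,13):
    c=np.r_[H+.155*np.array([np.cos(np.radians(a)),np.sin(np.radians(a))]),0]
    if pr is not None: print((Rm.T@(c-pr)*1000)[:2].round(1).tolist(),end=' ')
    pr=c
E
```

```text
clock: 16.9
eef_pos: [0.4864, -0.1162, 0.1835]
tool_rot: [-0.573, 0.82, 0.002, -0.002]
ft_force: [-0.7, 0.3, 0.5]
grip_width: 0.0603
grasp_force: 0.0
 post 916 (array([ 0.48913942, -0.11529162]), np.float64(0.008762595005075665))
[ 0.48637849 -0.11619599  0.18351588] [-3.3 -2.4 63.5]
[(array([ 0.4881, -0.1143,  0.156 ]), 0.65)]
[21.0, -3.2] [20.3, -6.0] [19.3, -8.8] [18.0, -11.3] [16.2, -13.7] [14.2, -15.7] [11.9, -17.5] [9.4, -19.0] [6.7, -20.1] [3.9, -20.9] [1.0, -21.2] [-1.9, -21.1]
```

```bash
python3 -m creep '[[[-2,-2,0],[0,0,0]],[[0,0,30],[0,0,0]],[[0,0,25],[0,0,0]],[[0,0,8],[0,0,0]],[[0,0,0],[0,0,0]]]'; python3 -m creep '[[[0,0,0],[0,0,0]],[[0,0,0],[0,0,0]],[[0,0,0],[0,0,0]],[[0,0,0],[0,0,0]],[[0,0,0],[0,0,0]],[[0,0,0],[0,0,0]]]' 14
```

```text
clock: 17.62
eef_pos: [0.492, -0.1136, 0.1235]
tool_rot: [-0.574, 0.819, 0.0, -0.0]
ft_force: [0.2, 0.4, 0.2]
grip_width: 0.0597
grasp_force: 0.0
clock: 18.38
eef_pos: [0.489, -0.1133, 0.1242]
tool_rot: [-0.574, 0.819, 0.002, -0.001]
ft_force: [-7.7, 3.6, 8.1]
grip_width: 0.0165
grasp_force: 58.3
```

```bash
python3 -m creep '[[[10.5,-1.3,0],[0,0,0]],[[10.5,-1.9,0],[0,0,0]],[[10.2,-2.7,0],[0,0,0]],[[10.1,-3.3,0],[0,0,0]],[[9.8,-4.1,0],[0,0,0]],[[9.5,-4.7,0],[0,0,0]],[[9.2,-5.4,0],[0,0,0]],[[8.8,-5.9,0],[0,0,0]],[[0,0,0],[0,0,0]]]'; python3 - <<'E'
from h import *
o=bot.get_obs();H=np.array([.639,-.155]);v=o['eef_pos'][:2]-H;print(np.linalg.norm(v),np.degrees(np.arctan2(v[1],v[0]))%360,o['ft_force'].round(1),o['grip_width'])
a0=np.degrees(np.arctan2(v[1],v[0]))%360
Rm=R.from_quat(o['tool_rot']).as_matrix();pr=None
for a in np.linspace(a0,258.8,11):
    c=np.r_[H+.155*np.array([np.cos(np.radians(a)),np.sin(np.radians(a))]),0]
    if pr is not None: print((Rm.T@(c-pr)*1000)[:2].round(1).tolist(),end=' ')
    pr=c
E
```

```text
clock: 19.5
eef_pos: [0.4872, -0.2001, 0.1241]
tool_rot: [-0.573, 0.82, 0.001, -0.005]
ft_force: [-13.9, -2.8, 11.5]
grip_width: 0.0164
grasp_force: 59.0
0.15839109885938626 196.5536452101343 [-13.9  -2.8  11.5] 0.016360548476040987
[12.9, -10.8] [11.7, -12.1] [10.3, -13.3] [8.8, -14.3] [7.2, -15.2] [5.5, -15.9] [3.7, -16.4] [1.9, -16.7] [0.1, -16.8] [-1.7, -16.7]
```

```bash
python3 -m creep '[[[14,-9,0],[0,0,0]],[[11.7,-12,0],[0,0,0]],[[10.3,-13.2,0],[0,0,0]],[[8.8,-14.2,0],[0,0,0]],[[7.2,-15.2,0],[0,0,0]],[[5.5,-15.9,0],[0,0,0]],[[0,0,0],[0,0,0]]]'; python3 - <<'E'
from h import *
o=bot.get_obs();H=np.array([.637,-.1555]);v=o['eef_pos'][:2]-H;print(np.linalg.norm(v),np.degrees(np.arctan2(v[1],v[0]))%360,o['ft_force'].round(1),o['grip_width'])
E
```

```text
clock: 20.38
eef_pos: [0.5434, -0.286, 0.1242]
tool_rot: [-0.572, 0.82, -0.002, -0.006]
ft_force: [-13.3, -12.4, 5.8]
grip_width: 0.0167
grasp_force: 58.9
0.16056209157483076 234.36119123870122 [-13.3 -12.4   5.8] 0.016656775229268894
```

```bash
python3 - <<'E'
from h import *
o=bot.get_obs()
p=vision.camera('wrist');im=p['image'];s=vision.camera('scene');cv2.imwrite('pics/m.png',np.vstack([im[150:400,120:520],cv2.resize(s['image'][220:345,130:330],(400,250))]))
x=vision.place_of(p,'clamp_post');print([(on_z(p,a['position'],.156,o)[0].round(4),a['score']) for a in x])
x=vision.place_of(s,'clamp_post');print([(on_z(s,a['position'],.156)[0].round(4),a['score']) for a in x])
P=cloud(p,o)
for z0,z1 in((.15,.162),(.1,.11)):
    q=sel(P,o['eef_pos'][:2],.03 if z0>.12 else .2,z0,z1);print(len(q),np.nanmedian(q,0) if len(q) else 0,rect(q[:,:2]) if len(q)>5 else 0)
E
```

```text
[(array([ 0.5454, -0.2814,  0.156 ]), 0.67)]
[(array([ 0.5432, -0.2787,  0.156 ]), 0.59)]
2857 [ 0.54548836 -0.28649847  0.155705  ] (array([ 544.8, -284.8]), array([25.5, 43.6]), 69.8)
731 [ 0.56976306 -0.24374752  0.10543448] (array([ 566.5, -254.3]), array([88. , 16.6]), 53.4)
```

View pics/m.png

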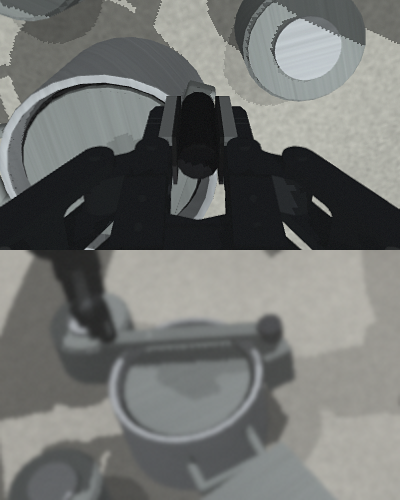

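```bash
python3 -m creep '[[[2,-12,0],[0,0,0]],[[1,-14,0],[0,0,0]],[[0,-14,0],[0,0,0]],[[-1,-14,0],[0,0,0]],[[-2,-10,0],[0,0,0]],[[0,0,0],[0,0,0]]]';  python3 -m creep '[[[-0.5,-3,0],[0,0,0]],[[-0.5,-3,0],[0,0,0]],[[0,0,0],[0,0,0]]]'
```

```text
clock: 21.32
eef_pos: [0.607, -0.3095, 0.1244]
tool_rot: [-0.571, 0.821, -0.006, -0.004]
ft_force: [-1.6, -18.1, -1.4]
grip_width: 0.0164
grasp_force: 58.8
clock: 21.7
eef_pos: [0.609, -0.31, 0.1242]
tool_rot: [-0.571, 0.821, -0.003, -0.006]
ft_force: [-11.1, -15.4, 3.8]
grip_width: 0.0163
grasp_force: 59.3
```

```bash
python3 -m creep '[[[-0.5,-3,0],[0,0,0]],[[-0.5,-3,0],[0,0,0]],[[0,0,0],[0,0,0]]]'
```

```text
clock: 22.08
eef_pos: [0.6092, -0.31, 0.1241]
tool_rot: [-0.571, 0.821, 0.001, -0.01]
ft_force: [-27.2, -11.0, 10.4]
grip_width: 0.0166
grasp_force: 61.1
```

```bash
python3 -m creep '[[[0,0,0],[0,0,0]],[[0,0,0],[0,0,0]],[[0,0,0],[0,0,0]]]' 50; python3 -m creep '[[[0,0,-20],[0,0,0]],[[0,0,-30],[0,0,0]],[[0,0,-40],[0,0,0]],[[-40,30,0],[0,0,0]],[[-40,30,0],[0,0,0]],[[-40,30,0],[0,0,0]],[[-40,30,0],[0,0,0]],[[-40,30,0],[0,0,0]],[[-40,30,0],[0,0,0]],[[0,0,0],[0,0,0]]]'; python3 pl.py; python3 - <<'E'
from h import *
o=bot.get_obs();p=vision.camera('top');P=cloud(p);cv2.imwrite('pics/end.png',cv2.resize(p['image'][80:330,130:530],(800,500)))
q=sel(P,[.608,-.307],.03,.14,.18);print(' post',len(q),circ(q[:,:2]))
q=P.reshape(-1,3);q=q[(abs(q[:,2]-.106)<.005)&(abs(q[:,0]-.62)<.05)&(q[:,1]<-.17)&(q[:,1]>-.29)];print('bar',rect(q[:,:2]),len(q))
q=sel(P,[.607,.245],.06,.02,.04);print('foot',circ(q[:,:2]),np.median(q[:,2]))
for n,z in(('can_a',0),('bottle',0),('mill',0),('jar',0),('spoon',0),('tray',0)):
    print(n,[on_z(p,a['position'],0)[0,:2].round(3).tolist() for a in vision.place_of(p,n) if a['score']>.5])
E
```

```text
clock: 22.45
eef_pos: [0.6202, -0.303, 0.1235]
tool_rot: [-0.574, 0.819, -0.0, 0.0]
ft_force: [-0.8, 0.4, -0.1]
grip_width: 0.05
grasp_force: 0.0
clock: 23.7
eef_pos: [0.5317, -0.0127, 0.2138]
tool_rot: [-0.576, 0.817, 0.0, 0.0]
ft_force: [-0.1, -0.8, -0.4]
grip_width: 0.05
grasp_force: 0.0
621 [ 0.0045 -0.0024  0.085 ]
[ 0.5317 -0.0127  0.2138] [-0.1 -0.8 -0.4] [ 4.e-04  6.e-04 -1.e+00]
 post 80 (array([ 0.60991771, -0.30942495]), np.float64(0.009167226282048618))
bar (array([ 624.8, -229.7]), array([123.6,  16.7]), 79.3) 403
foot (array([0.60794319, 0.24353205]), np.float64(0.044718355534052685)) 0.028124100592906154
can_a [[0.461, -0.269], [0.624, -0.396]]
bottle [[0.497, 0.359]]
mill [[0.638, 0.358]]
jar [[0.724, 0.235], [0.612, 0.24]]
spoon []
tray [[0.774, 0.002]]
```

View pics/end.png

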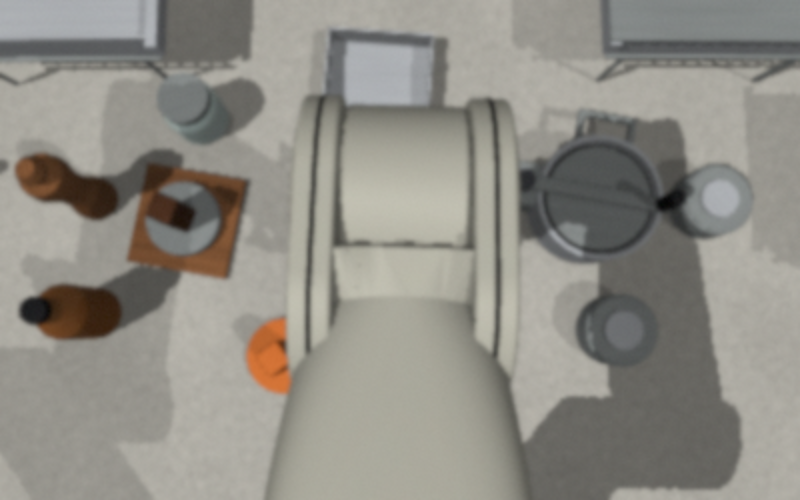

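The final view shows the bar across the middle of the pot (post at about pixel (670, 202)) and the tamper upright in the middle of its rest (about (183, 217)). The bystanders I can see stand where they were; the spoon is hidden under the arm.

```bash
python3 -c "
from workcell import workorder;print(workorder.job_done())"
```

```text
the job is handed in; nothing more can be done
None
```

The lid is pressed level to its stop, the tamper stands released in the middle of its rest, and the clamp was then swung shut to its stop; I handed the job in at about 24 s, with the spoon hidden under the arm in the last view and so not re-checked.

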